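# Open the corner well of a sliding-cover clip tray and put the wide clip away

## Task

Open the clip tray's well that lies under the cross-handled cover: slide the bar-handled cover fully into the empty place first, then slide the cross-handled cover fully into the place this has left, keeping the covers down on their ledges and leaving the round-handled cover where it is. Then stand the wide bulldog clip upright on the floor of the opened well and let it go, without disturbing the small clip, the paperweight or the inkwell cap.

Things in the scene. Friction and masses are not known exactly. Their poses are not given: they have to be found in the camera images.
- tray: Bare tin tray fixed to the desk at any yaw, 148 mm square, 25 mm high, rim 4 mm; origin at the centre of its underside, z up, x and y along its sides. A 2 x 2 square of places, centres (+-35, +-35) mm, a well under each. Three black loose covers, 68 mm square, 8 mm thick, tops 23 mm above the desk, lie on ledges 15 mm above it; 4 mm play per row of two. Flat ear outside the (-,-) corner.
- gap (a point): Centre of the place that is empty at the start, tray (+35, +35) mm, at ledge height, 15 mm above the desk. The cross-handled cover starts diagonally across from it.
- side_a (a point): Centre of the place at tray (+35, -35) mm, 15 mm above the desk. The bar-handled cover starts here or at side_b, the round-handled one at the other.
- side_b (a point): Centre of the place at tray (-35, +35) mm, at ledge height, 15 mm above the desk.
- well (a point): Centre of the floor of the wanted well, at tray (-35, -35) mm, 3 mm above the desk; the well is 59 mm square, its ledges 12 mm above its floor; under the cross-handled cover at the start.
- bar_cover_handle (a point): Centre of the brass bar handle, fixed in the middle of its loose cover (about 80 g): 36 mm long (its x axis, along the tray's x), 10 mm thick (its y axis), 24 mm high; its foot on the cover's top is 12 mm below this point. Slides with a force of under 1.5 N.
- cross_cover_handle (a point): Centre of the brass cross-shaped handle on its loose cover (about 80 g): two crossing upright bars, each 30 mm long and 9 mm thick, along its x and y axes (the tray's x and y), 24 mm high; its foot on the cover's top is 12 mm below this point. Slides with a force of under 1.5 N.
- round_cover_handle (a point): Centre of the round brass knob, 24 mm across and 24 mm high, on its loose cover (about 80 g); foot 12 mm below this point. This cover stays where it is, to within its play.
- wide_clip_center (a point): Centre (23 mm above its foot) of the wide bronze bulldog clip, about 50 g, standing on its lips on the desk, wings up, 46 mm tall: jaw 42 mm long along its y axis; foot 22 mm thick along its x axis, 4 mm high. The upper half (22 to 46 mm above the foot) is the rigid pair of wings, 26 mm long along y, 16 mm thick along x in all: grip it there across x. Fits the well at any yaw.
- small_clip_center (a point): Centre (15 mm above the desk) of the small bronze bulldog clip, jaw 22 mm long, 14 mm thick, 30 mm tall; leave alone.
- paperweight: Glass dome paperweight with a swirl inside, 72 mm across, 47 mm high, origin at the centre of its underside; leave alone.
- inkwell_cap: Black bakelite inkwell cap, 38 mm across, 24 mm high, origin at the centre of its underside; leave alone.

How it is judged:
On the way, in this order (a step that is already met when the one before it is completed fails the run):
1. the bar-handled cover is fully in the place that was empty, the cross-handled cover still over its well (horizontal distance between bar_cover_handle and gap below 0.006 m and horizontal distance between cross_cover_handle and well below 0.008 m and distance of round_cover_handle from where it was at the start of the episode below 0.008 m), for 0.2 s.
2. the cross-handled cover is fully in the place the bar-handled cover has left, the wanted well open (horizontal distance between bar_cover_handle and gap below 0.006 m and (horizontal distance between cross_cover_handle and side_a below 0.006 m or horizontal distance between cross_cover_handle and side_b below 0.006 m) and distance of round_cover_handle from where it was at the start of the episode below 0.008 m), for 0.2 s.
At the end, for the whole second after the job is handed in: Bar cover within 6 mm of the first-empty place, cross cover within 6 mm of the place left, round cover within 8 mm of its start, all flat (3 mm); wide clip released, upright (0.15 rad) on the opened well's floor (centre within 22 mm sideways, 22 to 30 mm above the tray's underside) (all of step 2 and z of each of bar_cover_handle, cross_cover_handle, round_cover_handle in the frame of tray below 0.038 m and horizontal distance between wide_clip_center and well below 0.022 m and z of wide_clip_center in the frame of tray between 0.022 and 0.03 m and angle between wide_clip_center's own z axis and vertical below 0.15 rad); the robot touches nothing.
It fails at once if a cover is lifted more than 7 mm off its ledges (z of any of bar_cover_handle, cross_cover_handle, round_cover_handle in the frame of tray above 0.042 m).
It fails at once if the round-handled cover is moved more than 12 mm (distance of round_cover_handle from where it was at the start of the episode above 0.012 m).
It fails at once if the small clip, the paperweight or the inkwell cap is moved more than 20 mm (distance of any of small_clip_center, paperweight, inkwell_cap from where it was at the start of the episode above 0.02 m).
It also fails if it takes over 59 s, if anything falls off the work surface, if the arm or the gripper's body presses on something with over 40 N, if the wrist force passes 120 N, or if a joint passes its speed limit or range.

## Robot

A 7-joint arm with a two-finger parallel gripper is mounted at the origin on the work surface. World frame = base frame: x ahead of the robot, y to its left, z up, the work surface at z = 0. Lengths are in m, angles in rad, forces in N, time in s.
With the tool pointing down it reaches from about 0.4 to 0.85 m from the base axis. Payload 4.5 kg.
Tool frame: the origin (TCP) lies between the finger pads; the fingertips stand r.tip_reach ahead of it and the grasp point (between the pads) lies 11 mm behind it (r.tip_reach is the distance from the TCP to the fingertips, in m); z points along the fingers, y is the line along which they close (so a half turn about z gives the same grasp; the last joint's range is limited). The gripper opens to 88 mm and grips with 3 to 60 N. Pads are 18 mm wide; open, the fingers measure 123 mm over their backs; the gripper's body (75 mm by 187 mm) begins 45 mm behind the grasp point.
Start: joints at [1.16, 0.689, -0.195, 1.565, 0.157, 0.902, -0.215], TCP at [0.269, -0.564, 0.247] pointing down, gripper open.
Joint ranges: [-3.01, 3.01], [-0.46, 2.08], [-1.47, 1.51], [0.13, 2.56], [-1, 4.14], [0.04, 2.09], [-2.66, 2.66]. Speed limits (rad/s): [2.57, 2.57, 3.14, 3.14, 3.14, 3.14, 3.14].

## Interface

Orientations are given as a unit quaternion [x, y, z, w].
In Python, from plant import r, vision, workorder gives the robot as it stands.
- The arm moves only by the tool drive_tool, never from a script. Its argument "targets" is a list of rows, each an object of numbers: "tx", "ty", "tz": the shift along the world's x, y, z in units of 0.03 m (1.0 is 0.03 m); "wx", "wy", "wz": the turn, a rotation vector about the world's x, y, z in units of 60 degrees (1.0 is 60 degrees); "claw": the opening, from -1 (shut) to 1 (fully open). A call has exactly 8 rows; each row shifts and turns the commanded pose from where the row before left it; what a row does not reach is not made up. A row lasts 1/10 s, in which the tool goes at most 50 mm and 8.59 degrees, less where a joint would pass 70% of its speed; a pose out of reach is approached as far as the arm can. A call with a number of a shift or a turn outside -1 to 1 is refused whole. A call with a gripper value outside its range is refused whole. The fingers move at their own pace and stop on an object; "force" is the grip in N (left out, the last holds). Time passes only in rows, so rows that do not move let the fingers close, or fill a call up. It gives the time, the measured TCP pose, the force, the opening and the grip force at its end, in the units of the state.
- r.get_state(): the state, without advancing time (a new reading comes with each control period).
- vision.snapshot(name): name is "scene" or "top"; returns a dict with "image" (400x640x3 uint8, blue, green, red), "range_z" (400x640 float32, m along the optical axis (not along the pixel's ray), 0 where there is no reading), "K" (3x3 intrinsics, pixels), "cam_to_world" (4x4, takes a point from camera to world coordinates). Camera axes: x right, y up, looking along -z (the intrinsics and any distortion apply to the point x, -y, -z); pixel columns grow to the right and rows downward; lengths in m; the calibration is good to about 2 mm. A picture is of the moment at which its call begins.
- workorder.finish_job(): hands the job in; it is judged then, once.
The state is a dict: "clock": time; "q": joint angles; "qd": joint speeds; "joint_torque": joint torques, N m; "tool_pos": TCP position; "eef_rot": TCP orientation; "contact_force": force on the tool from outside, world axes, zero at the start; "moment": the same for the moment, N m; "opening": opening from 0.0 (shut) to 1.0 (fully open); "finger_force": force on a finger pad.
Only numpy, scipy, OpenCV 4.12 (cv2) and the standard library are available. Lean on these libraries where they do the work, as an engineer would, in place of code of your own. Each camera call takes 0.05 s, during which the arm holds its last target. There are 200 camera calls.

## Working session

There is one attempt and no reset: what is moved stays moved. The work goes in short steps, Python scripts to look and compute and a tool call to move; the robot and the scene stay as the last step left them, time stands still between calls to the robot, and variables do not carry over. Pictures are saved under pics/ and viewed, at most 10 in all, crops included, and the job is handed in when it is done.

Besides the shell and the picture viewer there is one more tool, called after "Request:" as name(argument=value, ...) on one line, values as JSON. drive_tool: Moves the arm, as the interface text tells. Its arguments: {"type":"object","properties":{"targets":{"type":"array","items":{"type":"object","properties":{"tx":{"type":"number"},"ty":{"type":"number"},"tz":{"type":"number"},"wx":{"type":"number"},"wy":{"type":"number"},"wz":{"type":"number"},"claw":{"type":"number"}}}},"force":{"type":"number"}},"required":["targets"]}

```bash
mkdir -p pics && cat > h.py <<'E'
import numpy as np, cv2
from plant import r, vision, workorder
def snap(name, tag):
    s=vision.snapshot(name); np.savez('pics/'+tag+'.npz',**{k:s[k] for k in s}); cv2.imwrite('pics/'+tag+'.png',s['image']); return s
def cloud(s):
    K=s['K'];z=s['range_z'];v,u=np.mgrid[:400,:640]
    P=np.stack([(u-K[0,2])/K[0,0]*z,-(v-K[1,2])/K[1,1]*z,-z],-1)
    T=s['cam_to_world'];return P@T[:3,:3].T+T[:3,3]
E
python3 - <<'E'
from h import *
for n in('top','scene'):
    s=snap(n,n+'0');print([ (k,np.shape(s[k])) for k in s]);print(s['K'],s['cam_to_world'])
print(r.get_state(),r.tip_reach)
E
```

```text
[('image', (400, 640, 3)), ('range_z', (400, 640)), ('K', (3, 3)), ('cam_to_world', (4, 4))]
[[392.68378365   0.         326.44223607]
 [  0.         392.68378365 193.82544722]
 [  0.           0.           1.        ]] [[ 0.02162717  0.99649444 -0.08081523  0.49495803]
 [-0.99962161  0.02017904 -0.01869314  0.06416366]
 [-0.01699684  0.08118893  0.99655379  1.01119438]
 [ 0.          0.          0.          1.        ]]
[('image', (400, 640, 3)), ('range_z', (400, 640)), ('K', (3, 3)), ('cam_to_world', (4, 4))]
[[444.46386001   0.         320.74501055]
 [  0.         444.46386001 196.7317239 ]
 [  0.           0.           1.        ]] [[-0.76018786 -0.52599155  0.38137555  0.87816306]
 [ 0.64965462 -0.60820392  0.45611059  0.47191017]
 [-0.00795621  0.59449212  0.80406207  0.71739176]
 [ 0.          0.          0.          1.        ]]
{'clock': 0.1, 'q': array([ 1.15978987,  0.68988334, -0.19452413,  1.56623358,  0.15729228,
        0.90251154, -0.21511094]), 'qd': array([-0.0016349 , -0.00285207,  0.00172225, -0.00239682, -0.00070529,
       -0.00017826,  0.00020878]), 'joint_torque': array([-3.56127639e-03, -5.28497100e+01, -1.27190787e+00, -1.53836918e+01,
       -5.26209560e-02,  1.95237924e-03,  1.12148396e-05]), 'tool_pos': array([ 0.26865225, -0.56369917,  0.24600252]), 'eef_rot': array([ 9.75362907e-01,  2.20604903e-01, -2.37102099e-04, -7.87905831e-04]), 'contact_force': array([-0.6487252 ,  0.57114567,  0.37742606]), 'moment': array([ 0.0193789 , -0.00330111, -0.07053855]), 'finger_force': 0.0, 'opening': 1.0021070160069707} 0.008
```

View pics/top0.png

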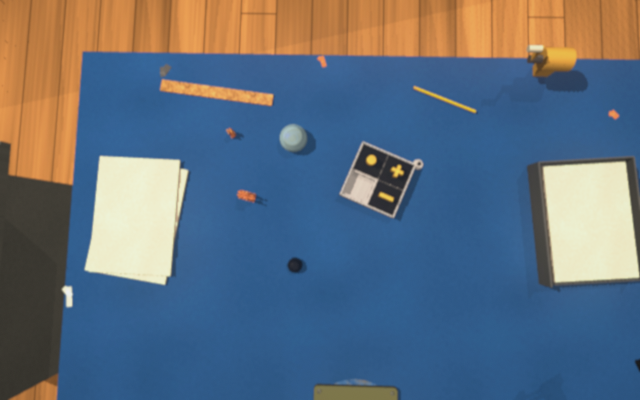

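View pics/scene0.png

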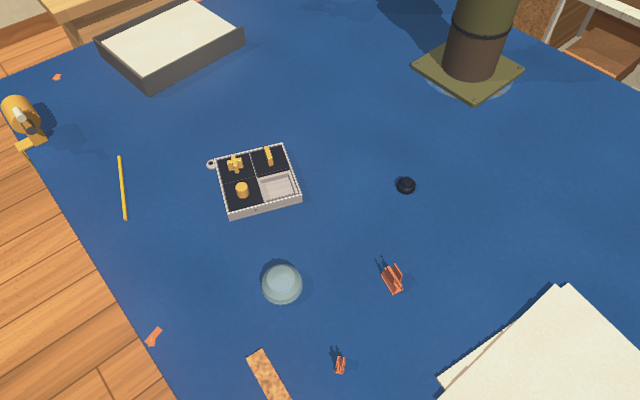

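```bash
cat > m.py <<'E'
from h import *
def loc(s,lo,hi,cx,cy,rad,f=None):
    P=cloud(s);m=(P[...,2]>lo)&(P[...,2]<hi)&(np.hypot(P[...,0]-cx,P[...,1]-cy)<rad)&(s['range_z']>0)
    if f is not None: m&=f(s['image'].astype(int))
    return P[m]
E
python3 - <<'E'
from m import *
for n in('top','scene'):
    s=dict(np.load(f'pics/{n}0.npz'));P=cloud(s)
    brass=lambda I:(I[...,2]-I[...,0]>60)
    px={'top':dict(cross=(397,171),bar=(386,196),round=(371,160),clip=(246,196),small=(232,133),pw=(293,138),cap=(295,265),desk=(330,220)),
     'scene':dict(cross=(235,160),bar=(268,152),round=(241,187),clip=(394,278),small=(340,362),pw=(281,280),cap=(405,183),desk=(340,200))}[n]
    for k,(u,v) in px.items():
        c=P[v-2:v+3,u-2:u+3].reshape(-1,3); c=c[c[:,2].argmax()]
        print(n,k,np.median(P[v-2:v+3,u-2:u+3].reshape(-1,3),0).round(4),end=' ')
        if k in('cross','bar','round'):
            q=loc(s,.041,.056,c[0],c[1],.03,brass);print(len(q),q.mean(0).round(4),((q.min(0)+q.max(0))/2).round(4),cv2.minAreaRect((q[:,:2]*1000).astype(np.float32)))
        elif k in('clip','small'):
            for a,b in((.004,.06),(.026,.06)):
                q=loc(s,a,b,c[0],c[1],.04);print(a,len(q),q.max(0).round(4),cv2.minAreaRect((q[:,:2]*1000).astype(np.float32)))
        else: print()
    c=loc(s,.041,.056,*P[px['cross'][1],px['cross'][0],:2],.03).mean(0)
    cen=P[px['bar'][1],px['bar'][0],:2]/2+P[px['round'][1],px['round'][0],:2]/2
    q=loc(s,.012,.03,*cen,.095);print('tray',cv2.minAreaRect((q[:,:2]*1000).astype(np.float32)),cen)
a=cv2.imread('pics/top0.png');b=cv2.imread('pics/scene0.png')
z=lambda i,u,v,w,h:cv2.resize(i[v:v+h,u:u+w],(400,300),interpolation=cv2.INTER_CUBIC)
cv2.imwrite('pics/crop0.png',np.vstack([np.hstack([z(a,325,130,120,90),z(a,216,174,60,45)]),np.hstack([z(b,195,135,120,90),z(b,362,255,60,45)])]))
E
```

```text
top cross [ 0.6334 -0.0906  0.0465] 82 [ 0.6352 -0.0913  0.0459] [ 0.6348 -0.0909  0.0459] ((634.916015625, -91.23784637451172), (24.41138458251953, 25.258872985839844), 20.46660804748535)
top bar [ 0.5709 -0.0642  0.045 ] 63 [ 0.5707 -0.0644  0.0457] [ 0.5709 -0.0643  0.0457] ((570.8936767578125, -64.37979125976562), (35.38117599487305, 9.975820541381836), 68.1690444946289)
top round [ 0.6595 -0.0264  0.0458] 70 [ 0.6619 -0.0264  0.0461] [ 0.662  -0.0262  0.0464] ((662.0250854492188, -26.203571319580078), (20.62193489074707, 20.398895263671875), 1.10945725440979)
top clip [0.5653 0.2859 0.0234] 0.004 131 [0.598  0.3107 0.049 ] ((560.410888671875, 288.85479736328125), (57.784751892089844, 49.09251022338867), 32.66166305541992)
0.026 29 [0.5787 0.3057 0.049 ] ((569.1879272460938, 290.7693786621094), (32.739662170410156, 15.502422332763672), 76.51832580566406)
top small [0.729  0.3304 0.0142] 0.004 49 [0.7655 0.3647 0.0321] ((735.2105712890625, 334.60455322265625), (39.577857971191406, 73.41519165039062), 54.7032470703125)
0.026 11 [0.7408 0.3429 0.0321] ((732.7059936523438, 335.6187744140625), (13.588921546936035, 10.461522102355957), 37.47473907470703)
top pw [0.7118 0.1689 0.045 ] 
top cap [0.3956 0.1574 0.0221] 
top desk [ 5.097e-01  7.250e-02 -5.000e-04] 
tray ((616.4423217773438, -45.83238983154297), (148.15611267089844, 148.39373779296875), 67.45695495605469) [ 0.61530195 -0.04547265]
scene cross [ 0.6307 -0.0891  0.0471] <stdin>:11: RuntimeWarning: Mean of empty slice.
  ret = um.true_divide(
Traceback (most recent call last):
ValueError: zero-size array to reduction operation minimum which has no identity
```

```bash
python3 - <<'E'
from m import *
brass=lambda I:(I[...,2]-I[...,0]>60)
s=dict(np.load('pics/scene0.npz'))
t=dict(np.load('pics/top0.npz'))
mr=lambda q:[np.round(x,1).tolist() for x in cv2.minAreaRect((q[:,:2]*1000).astype(np.float32))]
for k,c in dict(cross=(.6345,-.091),bar=(.571,-.064),round=(.662,-.026)).items():
    q=loc(s,.043,.056,*c,.03);print(k,len(q),q[:,2].max(),mr(q))
q=loc(s,.018,.03,.6164,-.0458,.12);print('tray',mr(q))
bronze=lambda I:(I[...,2]-I[...,0]>30)
for n,S in(('top',t),('scene',s)):
  for a,b in((.002,.012),(.024,.06),(.040,.06)):
    q=loc(S,a,b,.567,.289,.035,bronze);print(n,'clip',a,len(q),mr(q),q.mean(0).round(4))
a=cv2.imread('pics/top0.png');b=cv2.imread('pics/scene0.png')
z=lambda i,u,v,w,h:cv2.resize(i[v:v+h,u:u+w],(400,300),interpolation=cv2.INTER_CUBIC)
cv2.imwrite('pics/crop0.png',np.vstack([np.hstack([z(a,325,130,120,90),z(a,216,174,60,45)]),np.hstack([z(b,195,135,120,90),z(b,362,255,60,45)])]))
E
```

```text
cross 104 0.051100886125128975 [[633.9, -91.6], [24.8, 25.1], 21.9]
bar 70 0.05009219668268616 [[568.7, -65.0], [35.4, 10.0], 66.1]
round 105 0.04964012283218011 [[660.1, -26.8], [22.7, 22.4], 67.2]
tray [[613.8, -46.6], [152.5, 148.2], 67.5]
top clip 0.002 47 [[568.5, 289.0], [42.5, 20.4], 72.8] [0.5662 0.2867 0.0054]
top clip 0.024 50 [[568.6, 288.4], [40.4, 15.5], 76.5] [0.5685 0.2884 0.0344]
top clip 0.04 20 [[568.4, 288.0], [23.6, 15.7], 72.5] [0.5684 0.2875 0.0462]
scene clip 0.002 117 [[567.2, 288.4], [41.5, 21.0], 75.2] [0.5728 0.2918 0.0063]
scene clip 0.024 206 [[566.9, 287.1], [41.0, 16.4], 75.5] [0.5673 0.289  0.0352]
scene clip 0.04 70 [[566.9, 287.9], [24.8, 15.9], 75.1] [0.5673 0.2885 0.0447]
```

View pics/crop0.png

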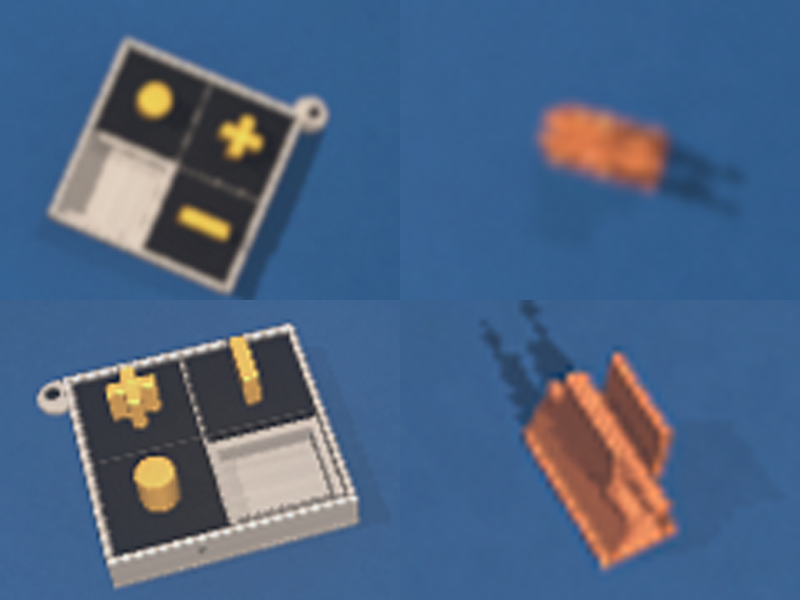

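Request:
drive_tool(targets=[{"tx": 0.6, "ty": 1, "tz": -0.2, "wz": 0.14, "claw": 0}, {"tx": 0.6, "ty": 1, "tz": -0.2, "wz": 0.14, "claw": 0}, {"tx": 0.6, "ty": 1, "tz": -0.2, "wz": 0.14, "claw": 0}, {"tx": 0.6, "ty": 1, "tz": -0.2, "wz": 0.14, "claw": 0}, {"tx": 0.6, "ty": 1, "tz": -0.2, "wz": 0.14, "claw": 0}, {"tx": 0.6, "ty": 1, "tz": -0.2, "claw": 0}, {"tx": 0.6, "ty": 1, "tz": -0.2, "claw": 0}, {"tx": 0.6, "ty": 1, "tz": -0.2, "claw": 0}], force=15)

```text
validation failed for argument at $.ta...
```

Request:
drive_tool(targets=[{"tx": 0.6, "ty": 1, "tz": -0.2, "claw": 0}, {"tx": 0.6, "ty": 1, "tz": -0.2, "claw": 0}, {"tx": 0.6, "ty": 1, "tz": -0.2, "claw": 0}, {"tx": 0.6, "ty": 1, "tz": -0.2, "claw": 0}, {"tx": 0.6, "ty": 1, "tz": -0.2, "claw": 0}, {"tx": 0.6, "ty": 1, "tz": -0.2, "claw": 0}, {"tx": 0.6, "ty": 1, "claw": 0}, {"claw": 0}])

```text
validation failed for argument at $.ta...
```

```bash
cat >> m.py <<'E'
def st():
    s=r.get_state();x,y,z,w=s['eef_rot']
    from scipy.spatial.transform import Rotation as R
    M=R.from_quat(s['eef_rot']).as_matrix()
    print(round(s['clock'],2),'pos',(s['tool_pos']*1000).round(1),'yax',np.degrees(np.arctan2(M[1,1],M[0,1])).round(2),'tilt',np.degrees(M[:2,2]).round(2),'op',s['opening']*88,'F',s['contact_force'].round(1),s['finger_force'],'q',s['q'].round(2))
E
python3 -c "
from m import *
st()"
```

```text
0.1 pos [ 268.7 -563.7  246. ] yax -64.51 tilt [-0.05  0.08] op 88.18541740861342 F [-0.6  0.6  0.4] 0.0 q [ 1.16  0.69 -0.19  1.57  0.16  0.9  -0.22]
```

Request:
drive_tool(targets=[{"tx": 0.6, "ty": 1.0, "tz": -0.2, "wx": 0, "wy": 0, "wz": 0.14, "claw": 0}, {"tx": 0.6, "ty": 1.0, "tz": -0.2, "wx": 0, "wy": 0, "wz": 0.14, "claw": 0}, {"tx": 0.6, "ty": 1.0, "tz": -0.2, "wx": 0, "wy": 0, "wz": 0.14, "claw": 0}, {"tx": 0.6, "ty": 1.0, "tz": -0.2, "wx": 0, "wy": 0, "wz": 0.14, "claw": 0}, {"tx": 0.6, "ty": 1.0, "tz": -0.2, "wx": 0, "wy": 0, "wz": 0.14, "claw": 0}, {"tx": 0.6, "ty": 1.0, "tz": -0.2, "wx": 0, "wy": 0, "wz": 0, "claw": 0}, {"tx": 0.6, "ty": 1.0, "tz": -0.2, "wx": 0, "wy": 0, "wz": 0, "claw": 0}, {"tx": 0.6, "ty": 1.0, "tz": -0.2, "wx": 0, "wy": 0, "wz": 0, "claw": 0}], force=15)

```text
clock: 0.9
tool_pos: [0.4132, -0.3229, 0.1983]
eef_rot: [0.832, 0.555, -0.0, -0.0]
contact_force: [0.3, -0.5, 0.0]
opening: 0.496
finger_force: 0.0
```

Request:
drive_tool(targets=[{"tx": 0.65, "ty": 1.0, "tz": -0.3, "wx": 0, "wy": 0, "wz": 0, "claw": 0}, {"tx": 0.65, "ty": 1.0, "tz": -0.3, "wx": 0, "wy": 0, "wz": 0, "claw": 0}, {"tx": 0.65, "ty": 1.0, "tz": -0.3, "wx": 0, "wy": 0, "wz": 0, "claw": 0}, {"tx": 0.65, "ty": 1.0, "tz": -0.3, "wx": 0, "wy": 0, "wz": 0, "claw": 0}, {"tx": 0.65, "ty": 1.0, "tz": -0.3, "wx": 0, "wy": 0, "wz": 0, "claw": 0}, {"tx": 0.65, "ty": 1.0, "tz": -0.3, "wx": 0, "wy": 0, "wz": 0, "claw": 0}, {"tx": 0.65, "ty": 1.0, "tz": -0.3, "wx": 0, "wy": 0, "wz": 0, "claw": 0}, {"tx": 0.65, "ty": 1.0, "tz": -0.3, "wx": 0, "wy": 0, "wz": 0, "claw": 0}], force=15)

```text
clock: 1.7
tool_pos: [0.5694, -0.0829, 0.1261]
eef_rot: [0.832, 0.555, -0.0, -0.0]
contact_force: [0.6, 0.1, 0.3]
opening: 0.501
finger_force: 0.0
```

```bash
python3 -c "
from m import *
st()"
```

```text
1.7 pos [569.4 -82.9 126.1] yax -22.51 tilt [-0.04 -0.01] op 44.070360212989726 F [0.6 0.1 0.3] 0.0 q [ 0.2   0.8  -0.24  1.82  0.32  0.56 -0.63]
```

Request:
drive_tool(targets=[{"tx": 0, "ty": 0.6, "tz": -0.1, "wx": 0, "wy": 0, "wz": 0, "claw": 0}, {"tx": 0, "ty": 0, "tz": -0.5, "wx": 0, "wy": 0, "wz": 0, "claw": 0}, {"tx": 0, "ty": 0, "tz": -0.5, "wx": 0, "wy": 0, "wz": 0, "claw": 0}, {"tx": 0, "ty": 0, "tz": -0.5, "wx": 0, "wy": 0, "wz": 0, "claw": 0}, {"tx": 0, "ty": 0, "tz": -0.5, "wx": 0, "wy": 0, "wz": 0, "claw": 0}, {"tx": 0, "ty": 0, "tz": -0.4, "wx": 0, "wy": 0, "wz": 0, "claw": 0}, {"tx": 0, "ty": 0, "tz": -0.3, "wx": 0, "wy": 0, "wz": 0, "claw": 0}, {"tx": 0, "ty": 0, "tz": -0.2, "wx": 0, "wy": 0, "wz": 0, "claw": 0}], force=15)

```text
clock: 2.5
tool_pos: [0.5687, -0.0662, 0.0359]
eef_rot: [0.832, 0.555, -0.0, -0.0]
contact_force: [-0.0, -0.3, 0.0]
opening: 0.501
finger_force: 0.0
```

```bash
python3 - <<'E'
from m import *
st()
s=snap('top','top1');t=snap('scene','scene1')
z=lambda i,u,v,w,h:cv2.resize(i[v:v+h,u:u+w],(400,300),interpolation=cv2.INTER_CUBIC)
cv2.imwrite('pics/crop1.png',np.hstack([z(s['image'],325,130,120,90),z(t['image'],195,135,120,90)]))
E
```

```text
2.5 pos [568.7 -66.2  35.9] yax -22.52 tilt [-0.04  0.  ] op 44.11203729980285 F [-0.  -0.3  0. ] 0.0 q [ 0.13  0.94 -0.16  1.85  0.36  0.38 -0.7 ]
```

View pics/crop1.png

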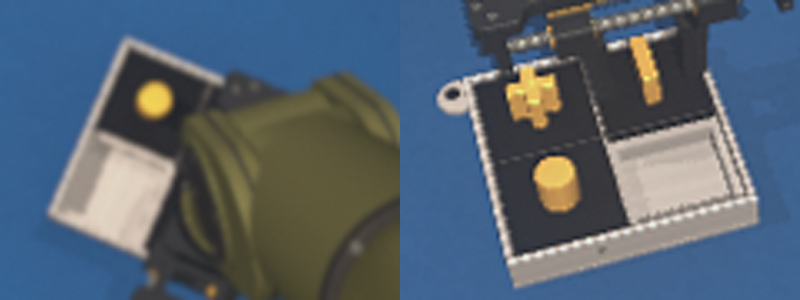

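Request:
drive_tool(targets=[{"tx": 0, "ty": 0, "tz": 0, "wx": 0, "wy": 0, "wz": 0, "claw": -1}, {"tx": 0, "ty": 0, "tz": 0, "wx": 0, "wy": 0, "wz": 0, "claw": -1}, {"tx": 0, "ty": 0, "tz": 0, "wx": 0, "wy": 0, "wz": 0, "claw": -1}, {"tx": 0, "ty": 0, "tz": 0, "wx": 0, "wy": 0, "wz": 0, "claw": -1}, {"tx": 0, "ty": 0, "tz": 0, "wx": 0, "wy": 0, "wz": 0, "claw": -1}, {"tx": 0, "ty": 0, "tz": 0, "wx": 0, "wy": 0, "wz": 0, "claw": -1}, {"tx": 0, "ty": 0, "tz": 0, "wx": 0, "wy": 0, "wz": 0, "claw": -1}, {"tx": 0, "ty": 0, "tz": 0, "wx": 0, "wy": 0, "wz": 0, "claw": -1}], force=10)

```text
clock: 3.4
tool_pos: [0.5691, -0.0662, 0.037]
eef_rot: [0.832, 0.555, 0.0, 0.0]
contact_force: [-0.0, -0.8, 3.9]
opening: 0.108
finger_force: 10.0
```

```bash
python3 -c "
from m import *
st()"
```

```text
3.4 pos [569.1 -66.2  37. ] yax -22.51 tilt [ 0.03 -0.01] op 9.527803756171847 F [-0.  -0.8  3.9] 10.000197697081603 q [ 0.13  0.94 -0.16  1.85  0.36  0.38 -0.7 ]
```

Request:
drive_tool(targets=[{"tx": 0.13, "ty": 0.31, "tz": 0.03, "wx": 0, "wy": 0, "wz": 0, "claw": -1}, {"tx": 0.13, "ty": 0.31, "tz": 0, "wx": 0, "wy": 0, "wz": 0, "claw": -1}, {"tx": 0.13, "ty": 0.31, "tz": 0, "wx": 0, "wy": 0, "wz": 0, "claw": -1}, {"tx": 0.13, "ty": 0.31, "tz": 0, "wx": 0, "wy": 0, "wz": 0, "claw": -1}, {"tx": 0.13, "ty": 0.31, "tz": 0, "wx": 0, "wy": 0, "wz": 0, "claw": -1}, {"tx": 0.13, "ty": 0.31, "tz": 0, "wx": 0, "wy": 0, "wz": 0, "claw": -1}, {"tx": 0.13, "ty": 0.31, "tz": 0, "wx": 0, "wy": 0, "wz": 0, "claw": -1}, {"tx": 0, "ty": 0, "tz": 0, "wx": 0, "wy": 0, "wz": 0, "claw": -1}], force=10)

```text
clock: 4.2
tool_pos: [0.5967, -0.0001, 0.0377]
eef_rot: [0.831, 0.556, 0.0, 0.0]
contact_force: [0.5, 0.4, -1.4]
opening: 0.11
finger_force: 10.0
```

```bash
python3 -c "
from m import *
st()
s=snap('scene','scene2')
P=cloud(s)
for k,c in dict(bar=(.5965,-.0004),cross=(.6345,-.091),round=(.661,-.0265)).items():
    q=loc(s,.043,.056,*c,.024,lambda I:(I[...,2]-I[...,0]>60));print(k,len(q),cv2.minAreaRect((q[:,:2]*1000).astype(np.float32)))"
```

```text
4.2 pos [ 5.967e+02 -1.000e-01  3.770e+01] yax -22.45 tilt [ 0.03 -0.01] op 9.673220119665952 F [ 0.5  0.4 -1.4] 9.999991285731085 q [ 0.02  0.96 -0.16  1.78  0.32  0.43 -0.77]
bar 75 ((595.671630859375, 1.5720539093017578), (36.02608871459961, 9.762792587280273), 66.6926498413086)
cross 8 ((621.5753784179688, -86.77136993408203), (4.192930698394775, 5.486327171325684), 24.509796142578125)
round 101 ((659.21435546875, -26.788074493408203), (22.813636779785156, 20.97113037109375), 33.0565185546875)
```

Request:
drive_tool(targets=[{"tx": 0, "ty": 0, "tz": 0, "wx": 0, "wy": 0, "wz": 0, "claw": 0.1}, {"tx": 0, "ty": 0, "tz": 0, "wx": 0, "wy": 0, "wz": 0, "claw": 0.1}, {"tx": 0, "ty": 0, "tz": 0, "wx": 0, "wy": 0, "wz": 0, "claw": 0.1}, {"tx": 0, "ty": 0, "tz": 0, "wx": 0, "wy": 0, "wz": 0, "claw": 0.1}, {"tx": 0, "ty": 0, "tz": 0.2, "wx": 0, "wy": 0, "wz": 0, "claw": 0.1}, {"tx": 0, "ty": 0, "tz": 0.4, "wx": 0, "wy": 0, "wz": 0, "claw": 0.1}, {"tx": 0, "ty": 0, "tz": 0.5, "wx": 0, "wy": 0, "wz": 0, "claw": 0.1}, {"tx": 0, "ty": 0, "tz": 0.5, "wx": 0, "wy": 0, "wz": 0, "claw": 0.1}], force=10)

```text
clock: 5.05
tool_pos: [0.5966, -0.0011, 0.0874]
eef_rot: [0.832, 0.555, 0.0, 0.0]
contact_force: [0.3, 0.0, -0.5]
opening: 0.553
finger_force: 0.0
```

Request:
drive_tool(targets=[{"tx": 0.2, "ty": -0.5, "tz": 0, "wx": 0, "wy": 0, "wz": 0, "claw": 0.1}, {"tx": 0.2, "ty": -0.5, "tz": 0, "wx": 0, "wy": 0, "wz": 0, "claw": 0.1}, {"tx": 0.2, "ty": -0.5, "tz": 0, "wx": 0, "wy": 0, "wz": 0, "claw": 0.1}, {"tx": 0.2, "ty": -0.5, "tz": 0, "wx": 0, "wy": 0, "wz": 0, "claw": 0.1}, {"tx": 0.2, "ty": -0.5, "tz": 0, "wx": 0, "wy": 0, "wz": 0, "claw": 0.1}, {"tx": 0.2, "ty": -0.5, "tz": 0, "wx": 0, "wy": 0, "wz": 0, "claw": 0.1}, {"tx": 0.05, "ty": -0.05, "tz": 0, "wx": 0, "wy": 0, "wz": 0, "claw": 0.1}, {"tx": 0, "ty": 0, "tz": 0, "wx": 0, "wy": 0, "wz": 0, "claw": 0.1}], force=10)

```text
clock: 5.85
tool_pos: [0.6339, -0.093, 0.0854]
eef_rot: [0.832, 0.555, 0.0, -0.0]
contact_force: [0.1, -0.3, 0.1]
opening: 0.549
finger_force: 0.0
```

```bash
python3 -c "
from m import *
st()
s=snap('scene','scene3')
for k,c in dict(bar=(.5965,-.0004),cross=(.6345,-.091),round=(.661,-.0265)).items():
    q=loc(s,.043,.056,*c,.024,lambda I:(I[...,2]-I[...,0]>60));print(k,len(q),cv2.minAreaRect((q[:,:2]*1000).astype(np.float32)))
q=loc(s,.014,.03,.6164,-.0458,.115);print(cv2.minAreaRect((q[:,:2]*1000).astype(np.float32)))
cv2.imwrite('pics/crop3.png',cv2.resize(s['image'][110:240,170:340],None,fx=3,fy=3,interpolation=cv2.INTER_CUBIC))"
```

```text
5.85 pos [633.9 -93.   85.4] yax -22.57 tilt [0.   0.02] op 48.32777097115825 F [ 0.1 -0.3  0.1] 0.0 q [ 0.2   0.92 -0.23  1.63  0.32  0.63 -0.6 ]
bar 81 ((595.5867919921875, 0.3655357360839844), (36.555728912353516, 10.26885986328125), 67.41553497314453)
cross 97 ((631.8695068359375, -90.66947174072266), (26.582015991210938, 24.226276397705078), 18.33746337890625)
round 104 ((659.8046875, -26.736446380615234), (21.18743896484375, 22.5156307220459), 53.5491943359375)
((613.861572265625, -46.610084533691406), (152.47055053710938, 148.0918426513672), 67.51101684570312)
```

View pics/crop3.png

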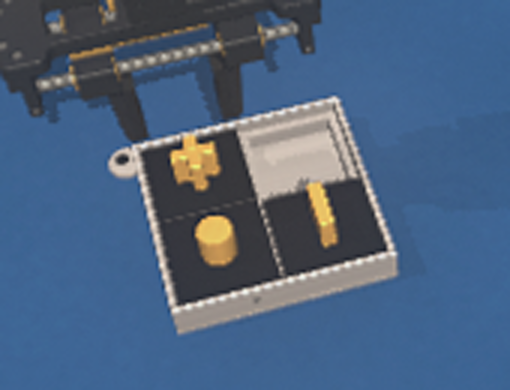

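Request:
drive_tool(targets=[{"tx": 0, "ty": 0.03, "tz": -0.4, "wx": 0, "wy": 0, "wz": 0, "claw": 0.1}, {"tx": 0, "ty": 0, "tz": -0.4, "wx": 0, "wy": 0, "wz": 0, "claw": 0.1}, {"tx": 0, "ty": 0, "tz": -0.4, "wx": 0, "wy": 0, "wz": 0, "claw": 0.1}, {"tx": 0, "ty": 0, "tz": -0.2, "wx": 0, "wy": 0, "wz": 0, "claw": 0.1}, {"tx": 0, "ty": 0, "tz": -0.2, "wx": 0, "wy": 0, "wz": 0, "claw": 0.1}, {"tx": 0, "ty": 0, "tz": 0, "wx": 0, "wy": 0, "wz": 0, "claw": -1}, {"tx": 0, "ty": 0, "tz": 0, "wx": 0, "wy": 0, "wz": 0, "claw": -1}, {"tx": 0, "ty": 0, "tz": 0, "wx": 0, "wy": 0, "wz": 0, "claw": -1}], force=10)

```text
clock: 6.7
tool_pos: [0.6342, -0.0918, 0.0381]
eef_rot: [0.832, 0.555, 0.0, 0.0]
contact_force: [-0.4, -0.7, -1.1]
opening: 0.337
finger_force: 10.0
```

```bash
python3 -c "
from m import *
st()"
```

```text
6.7 pos [634.2 -91.8  38.1] yax -22.52 tilt [ 0.06 -0.01] op 29.636095164497178 F [-0.4 -0.7 -1.1] 9.999740895582363 q [ 0.18  0.99 -0.21  1.64  0.34  0.55 -0.62]
```

Request:
drive_tool(targets=[{"tx": -0.31, "ty": 0.13, "tz": 0, "wx": 0, "wy": 0, "wz": 0, "claw": -1}, {"tx": -0.31, "ty": 0.13, "tz": 0, "wx": 0, "wy": 0, "wz": 0, "claw": -1}, {"tx": -0.31, "ty": 0.13, "tz": 0, "wx": 0, "wy": 0, "wz": 0, "claw": -1}, {"tx": -0.31, "ty": 0.13, "tz": 0, "wx": 0, "wy": 0, "wz": 0, "claw": -1}, {"tx": -0.31, "ty": 0.13, "tz": 0, "wx": 0, "wy": 0, "wz": 0, "claw": -1}, {"tx": -0.31, "ty": 0.13, "tz": 0, "wx": 0, "wy": 0, "wz": 0, "claw": -1}, {"tx": -0.3, "ty": 0.12, "tz": 0, "wx": 0, "wy": 0, "wz": 0, "claw": -1}, {"tx": 0, "ty": 0, "tz": 0, "wx": 0, "wy": 0, "wz": 0, "claw": -1}], force=10)

```text
clock: 7.5
tool_pos: [0.5692, -0.0647, 0.0383]
eef_rot: [0.831, 0.556, 0.0, 0.001]
contact_force: [0.5, 0.2, -1.2]
opening: 0.343
finger_force: 10.0
```

```bash
python3 -c "
from m import *
st()"
```

```text
7.5 pos [569.2 -64.7  38.3] yax -22.49 tilt [ 0.08 -0.02] op 30.154250347267066 F [ 0.5  0.2 -1.2] 9.996987677004654 q [ 0.12  0.94 -0.16  1.85  0.36  0.38 -0.7 ]
```

Request:
drive_tool(targets=[{"tx": 0, "ty": 0, "tz": 0, "wx": 0, "wy": 0, "wz": 0, "claw": 0.1}, {"tx": 0, "ty": 0, "tz": 0, "wx": 0, "wy": 0, "wz": 0, "claw": 0.1}, {"tx": 0, "ty": 0, "tz": 0, "wx": 0, "wy": 0, "wz": 0, "claw": 0.1}, {"tx": 0, "ty": 0, "tz": 0.2, "wx": 0, "wy": 0, "wz": 0, "claw": 0.1}, {"tx": 0, "ty": 0, "tz": 0.5, "wx": 0, "wy": 0, "wz": 0, "claw": 0.1}, {"tx": 0, "ty": 0, "tz": 0.7, "wx": 0, "wy": 0, "wz": 0, "claw": 0.1}, {"tx": 0, "ty": 0, "tz": 0.8, "wx": 0, "wy": 0, "wz": 0, "claw": 0.1}, {"tx": 0, "ty": 0, "tz": 0.8, "wx": 0, "wy": 0, "wz": 0, "claw": 0.1}], force=10)

```text
clock: 8.3
tool_pos: [0.569, -0.0647, 0.1297]
eef_rot: [0.832, 0.555, 0.0, 0.0]
contact_force: [0.4, 0.2, -0.6]
opening: 0.552
finger_force: 0.0
```

Request:
drive_tool(targets=[{"tx": 0, "ty": 0.8, "tz": 0, "wx": 0, "wy": 0, "wz": 0.06, "claw": 0.1}, {"tx": 0, "ty": 1, "tz": 0, "wx": 0, "wy": 0, "wz": 0.06, "claw": 0.1}, {"tx": 0, "ty": 1, "tz": 0, "wx": 0, "wy": 0, "wz": 0, "claw": 0.1}, {"tx": 0, "ty": 1, "tz": 0, "wx": 0, "wy": 0, "wz": 0, "claw": 0.1}, {"tx": 0, "ty": 1, "tz": 0, "wx": 0, "wy": 0, "wz": 0, "claw": 0.1}, {"tx": 0, "ty": 1, "tz": 0, "wx": 0, "wy": 0, "wz": 0, "claw": 0.1}, {"tx": 0, "ty": 1, "tz": 0, "wx": 0, "wy": 0, "wz": 0, "claw": 0.1}, {"tx": 0, "ty": 1, "tz": 0, "wx": 0, "wy": 0, "wz": 0, "claw": 0.1}], force=10)

```text
clock: 9.1
tool_pos: [0.569, 0.1706, 0.129]
eef_rot: [0.795, 0.607, 0.001, 0.0]
contact_force: [0.3, -0.2, 0.9]
opening: 0.55
finger_force: 0.0
```

```bash
python3 -c "
from m import *
st()
for n in('top','scene'):
  s=snap(n,n+'4')
  for k,c in dict(bar=(.5965,-.0004),cross=(.5697,-.065),round=(.661,-.0265)).items():
    q=loc(s,.043,.056,*c,.024,lambda I:(I[...,2]-I[...,0]>60))
    if len(q): print(n,k,len(q),cv2.minAreaRect((q[:,:2]*1000).astype(np.float32)))"
```

```text
9.1 pos [569.  170.6 129. ] yax -15.32 tilt [0.06 0.02] op 48.37924507172013 F [ 0.3 -0.2  0.9] 0.0 q [-0.25  0.81 -0.21  1.76  0.28  0.6  -0.89]
top bar 57 ((597.4335327148438, -0.13306045532226562), (35.24774932861328, 9.832070350646973), 68.04857635498047)
top cross 72 ((569.1653442382812, -63.013729095458984), (24.105619430541992, 23.622817993164062), 19.53244972229004)
top round 68 ((661.9424438476562, -26.299890518188477), (20.01398277282715, 20.8309383392334), 89.16104125976562)
scene bar 71 ((595.5147705078125, -0.4237957000732422), (36.38684844970703, 8.971759796142578), 66.61576843261719)
scene cross 94 ((568.598388671875, -64.5966796875), (23.63446044921875, 24.366256713867188), 24.602304458618164)
scene round 106 ((660.2125244140625, -27.721370697021484), (23.41872787475586, 21.303752899169922), 55.0812873840332)
```

Request:
drive_tool(targets=[{"tx": -0.04, "ty": 0.8, "tz": 0, "wx": 0, "wy": 0, "wz": 0, "claw": 0.1}, {"tx": 0, "ty": 0.8, "tz": 0, "wx": 0, "wy": 0, "wz": 0, "claw": 0.1}, {"tx": 0, "ty": 0.8, "tz": 0, "wx": 0, "wy": 0, "wz": 0, "claw": 0.1}, {"tx": 0, "ty": 0.8, "tz": 0, "wx": 0, "wy": 0, "wz": 0, "claw": 0.1}, {"tx": 0, "ty": 0.72, "tz": 0, "wx": 0, "wy": 0, "wz": 0, "claw": 0.1}, {"tx": 0, "ty": 0, "tz": -0.4, "wx": 0, "wy": 0, "wz": 0, "claw": 0.1}, {"tx": 0, "ty": 0, "tz": -0.5, "wx": 0, "wy": 0, "wz": 0, "claw": 0.1}, {"tx": 0, "ty": 0, "tz": -0.5, "wx": 0, "wy": 0, "wz": 0, "claw": 0.1}], force=15)

```text
clock: 10.0
tool_pos: [0.5678, 0.2838, 0.0842]
eef_rot: [0.796, 0.606, -0.001, 0.001]
contact_force: [0.2, 0.2, 0.2]
opening: 0.555
finger_force: 0.0
```

Request:
drive_tool(targets=[{"tx": 0, "ty": 0, "tz": -0.5, "wx": 0, "wy": 0, "wz": 0, "claw": 0.1}, {"tx": 0, "ty": 0, "tz": -0.5, "wx": 0, "wy": 0, "wz": 0, "claw": 0.1}, {"tx": 0, "ty": 0, "tz": -0.4, "wx": 0, "wy": 0, "wz": 0, "claw": 0.1}, {"tx": 0, "ty": 0, "tz": -0.3, "wx": 0, "wy": 0, "wz": 0, "claw": 0.1}, {"tx": 0, "ty": 0, "tz": 0, "wx": 0, "wy": 0, "wz": 0, "claw": 0.1}, {"tx": 0, "ty": 0, "tz": 0, "wx": 0, "wy": 0, "wz": 0, "claw": 0.1}, {"tx": 0, "ty": 0, "tz": 0, "wx": 0, "wy": 0, "wz": 0, "claw": 0.1}, {"tx": 0, "ty": 0, "tz": 0, "wx": 0, "wy": 0, "wz": 0, "claw": 0.1}], force=15)

```text
clock: 10.8
tool_pos: [0.5682, 0.2872, 0.0354]
eef_rot: [0.795, 0.607, 0.001, 0.0]
contact_force: [-0.3, -1.7, -0.6]
opening: 0.548
finger_force: 0.0
```

```bash
python3 -c "
from m import *
st()
s=snap('scene','scene5')
cv2.imwrite('pics/crop5.png',cv2.resize(s['image'][205:305,330:460],None,fx=4,fy=4,interpolation=cv2.INTER_CUBIC))"
```

```text
10.8 pos [568.2 287.2  35.4] yax -15.31 tilt [0.07 0.04] op 48.1973630091036 F [-0.3 -1.7 -0.6] 0.0 q [-0.45  0.99 -0.16  1.65  0.27  0.52 -1.05]
```

View pics/crop5.png

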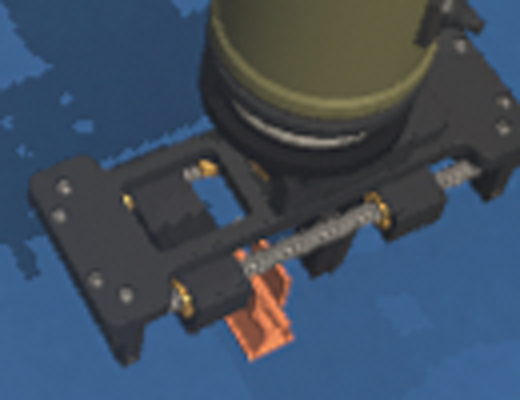

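Request:
drive_tool(targets=[{"tx": 0, "ty": 0, "tz": 0, "wx": 0, "wy": 0, "wz": 0, "claw": -1}, {"tx": 0, "ty": 0, "tz": 0, "wx": 0, "wy": 0, "wz": 0, "claw": -1}, {"tx": 0, "ty": 0, "tz": 0, "wx": 0, "wy": 0, "wz": 0, "claw": -1}, {"tx": 0, "ty": 0, "tz": 0, "wx": 0, "wy": 0, "wz": 0, "claw": -1}, {"tx": 0, "ty": 0, "tz": 0, "wx": 0, "wy": 0, "wz": 0, "claw": -1}, {"tx": 0, "ty": 0, "tz": 0, "wx": 0, "wy": 0, "wz": 0, "claw": -1}, {"tx": 0, "ty": 0, "tz": 0, "wx": 0, "wy": 0, "wz": 0, "claw": -1}, {"tx": 0, "ty": 0, "tz": 0, "wx": 0, "wy": 0, "wz": 0, "claw": -1}], force=20)

```text
clock: 11.65
tool_pos: [0.5677, 0.2869, 0.0346]
eef_rot: [0.795, 0.607, -0.0, 0.0]
contact_force: [-0.1, 0.3, 0.2]
opening: 0.182
finger_force: 20.0
```

Request:
drive_tool(targets=[{"tx": 0, "ty": 0, "tz": 0.1, "wx": 0, "wy": 0, "wz": 0, "claw": -1}, {"tx": 0, "ty": 0, "tz": 0.3, "wx": 0, "wy": 0, "wz": 0, "claw": -1}, {"tx": 0, "ty": 0, "tz": 0.5, "wx": 0, "wy": 0, "wz": 0, "claw": -1}, {"tx": 0, "ty": 0, "tz": 0.5, "wx": 0, "wy": 0, "wz": 0, "claw": -1}, {"tx": 0, "ty": 0, "tz": 0.5, "wx": 0, "wy": 0, "wz": 0, "claw": -1}, {"tx": 0, "ty": 0, "tz": 0.5, "wx": 0, "wy": 0, "wz": 0, "claw": -1}, {"tx": 0, "ty": 0, "tz": 0.4, "wx": 0, "wy": 0, "wz": 0, "claw": -1}, {"tx": 0, "ty": 0, "tz": 0.2, "wx": 0, "wy": 0, "wz": 0, "claw": -1}], force=20)

```text
clock: 12.45
tool_pos: [0.5684, 0.2873, 0.1265]
eef_rot: [0.795, 0.607, 0.001, 0.0]
contact_force: [-0.1, -0.2, -0.3]
opening: 0.178
finger_force: 20.0
```

```bash
python3 -c "
from m import *
st()
s=snap('scene','scene6')
q=loc(s,.03,.2,.568,.288,.05,lambda I:(I[...,2]-I[...,0]>50)&(I[...,2]>120));print(len(q),q.min(0),q.max(0))"
```

```text
12.45 pos [568.4 287.3 126.5] yax -15.32 tilt [0.11 0.07] op 15.700743852717634 F [-0.1 -0.2 -0.3] 19.999862203621888 q [-0.43  0.86 -0.2   1.63  0.24  0.68 -1.02]
218 [0.55685223 0.25989627 0.09244643] [0.61398904 0.32090107 0.19908454]
```

Request:
drive_tool(targets=[{"tx": 0.14, "ty": -0.8, "tz": 0, "wx": 0, "wy": 0, "wz": -0.06, "claw": -1}, {"tx": 0.14, "ty": -0.8, "tz": 0, "wx": 0, "wy": 0, "wz": -0.06, "claw": -1}, {"tx": 0.14, "ty": -0.8, "tz": 0, "wx": 0, "wy": 0, "wz": 0, "claw": -1}, {"tx": 0.14, "ty": -0.8, "tz": 0, "wx": 0, "wy": 0, "wz": 0, "claw": -1}, {"tx": 0.14, "ty": -0.8, "tz": 0, "wx": 0, "wy": 0, "wz": 0, "claw": -1}, {"tx": 0.14, "ty": -0.8, "tz": 0, "wx": 0, "wy": 0, "wz": 0, "claw": -1}, {"tx": 0.14, "ty": -0.8, "tz": 0, "wx": 0, "wy": 0, "wz": 0, "claw": -1}, {"tx": 0.14, "ty": -0.8, "tz": 0, "wx": 0, "wy": 0, "wz": 0, "claw": -1}], force=20)

```text
clock: 13.3
tool_pos: [0.6008, 0.0921, 0.1238]
eef_rot: [0.832, 0.554, -0.001, 0.0]
contact_force: [0.3, -0.6, -0.3]
opening: 0.181
finger_force: 20.0
```

Request:
drive_tool(targets=[{"tx": 0.14, "ty": -0.8, "tz": 0, "wx": 0, "wy": 0, "wz": 0, "claw": -1}, {"tx": 0.14, "ty": -0.8, "tz": 0, "wx": 0, "wy": 0, "wz": 0, "claw": -1}, {"tx": 0.14, "ty": -0.8, "tz": 0, "wx": 0, "wy": 0, "wz": 0, "claw": -1}, {"tx": 0.14, "ty": -0.8, "tz": 0, "wx": 0, "wy": 0, "wz": 0, "claw": -1}, {"tx": 0.14, "ty": -0.8, "tz": 0, "wx": 0, "wy": 0, "wz": 0, "claw": -1}, {"tx": 0.14, "ty": -0.8, "tz": 0, "wx": 0, "wy": 0, "wz": 0, "claw": -1}, {"tx": 0.14, "ty": -0.8, "tz": 0, "wx": 0, "wy": 0, "wz": 0, "claw": -1}, {"tx": 0.1, "ty": -0.63, "tz": 0, "wx": 0, "wy": 0, "wz": 0, "claw": -1}], force=20)

```text
clock: 14.1
tool_pos: [0.6326, -0.0957, 0.1236]
eef_rot: [0.833, 0.554, -0.001, 0.0]
contact_force: [-0.4, 0.1, -1.3]
opening: 0.179
finger_force: 20.0
```

Request:
drive_tool(targets=[{"tx": 0, "ty": 0, "tz": 0, "wx": 0, "wy": 0, "wz": 0, "claw": -1}, {"tx": 0, "ty": 0, "tz": -0.2, "wx": 0, "wy": 0, "wz": 0, "claw": -1}, {"tx": 0, "ty": 0, "tz": -0.3, "wx": 0, "wy": 0, "wz": 0, "claw": -1}, {"tx": 0, "ty": 0, "tz": -0.3, "wx": 0, "wy": 0, "wz": 0, "claw": -1}, {"tx": 0, "ty": 0, "tz": -0.3, "wx": 0, "wy": 0, "wz": 0, "claw": -1}, {"tx": 0, "ty": 0, "tz": -0.2, "wx": 0, "wy": 0, "wz": 0, "claw": -1}, {"tx": 0, "ty": 0, "tz": 0, "wx": 0, "wy": 0, "wz": 0, "claw": -1}, {"tx": 0, "ty": 0, "tz": 0, "wx": 0, "wy": 0, "wz": 0, "claw": -1}], force=20)

```text
clock: 14.9
tool_pos: [0.6338, -0.0919, 0.0855]
eef_rot: [0.831, 0.556, -0.0, -0.0]
contact_force: [0.5, -0.1, -1.2]
opening: 0.178
finger_force: 20.0
```

```bash
python3 -c "
from m import *
st()
s=snap('scene','scene7')
cv2.imwrite('pics/crop7.png',cv2.resize(s['image'][90:240,150:350],None,fx=3,fy=3,interpolation=cv2.INTER_CUBIC))"
```

```text
14.9 pos [633.8 -91.9  85.5] yax -22.51 tilt [-0.  0.] op 15.678901842780014 F [ 0.5 -0.1 -1.2] 19.99967590578308 q [ 0.2   0.92 -0.23  1.63  0.31  0.63 -0.59]
```

View pics/crop7.png

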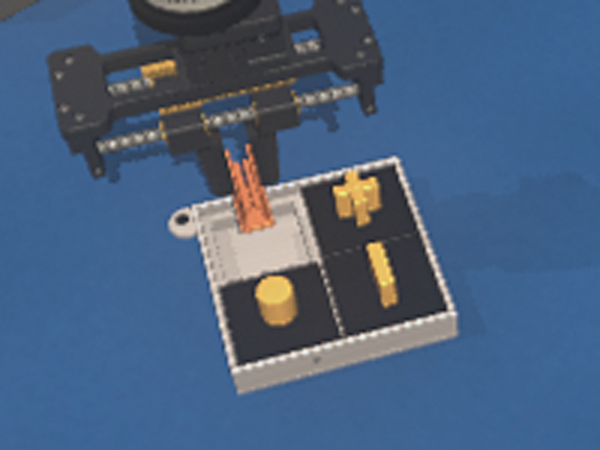

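Request:
drive_tool(targets=[{"tx": 0, "ty": 0, "tz": -0.3, "wx": 0, "wy": 0, "wz": 0, "claw": -1}, {"tx": 0, "ty": 0, "tz": -0.3, "wx": 0, "wy": 0, "wz": 0, "claw": -1}, {"tx": 0, "ty": 0, "tz": -0.3, "wx": 0, "wy": 0, "wz": 0, "claw": -1}, {"tx": 0, "ty": 0, "tz": -0.25, "wx": 0, "wy": 0, "wz": 0, "claw": -1}, {"tx": 0, "ty": 0, "tz": -0.2, "wx": 0, "wy": 0, "wz": 0, "claw": -1}, {"tx": 0, "ty": 0, "tz": -0.15, "wx": 0, "wy": 0, "wz": 0, "claw": -1}, {"tx": 0, "ty": 0, "tz": -0.03, "wx": 0, "wy": 0, "wz": 0, "claw": -1}, {"tx": 0, "ty": 0, "tz": 0, "wx": 0, "wy": 0, "wz": 0, "claw": -1}], force=20)

```text
clock: 15.75
tool_pos: [0.6338, -0.0919, 0.0397]
eef_rot: [0.832, 0.555, 0.0, 0.0]
contact_force: [-0.5, -0.7, 0.2]
opening: 0.181
finger_force: 20.0
```

```bash
python3 -c "
from m import *
st()"
```

```text
15.75 pos [633.8 -91.9  39.7] yax -22.51 tilt [ 0.01 -0.  ] op 15.930950385398749 F [-0.5 -0.7  0.2] 19.999729289556853 q [ 0.18  0.99 -0.21  1.64  0.33  0.55 -0.61]
```

No contact yet; down 1 mm more, then release gently and rise.

Request:
drive_tool(targets=[{"tx": 0, "ty": 0, "tz": -0.03, "wx": 0, "wy": 0, "wz": 0, "claw": -1}, {"tx": 0, "ty": 0, "tz": -0.02, "wx": 0, "wy": 0, "wz": 0, "claw": -1}, {"tx": 0, "ty": 0, "tz": 0, "wx": 0, "wy": 0, "wz": 0, "claw": -1}, {"tx": 0, "ty": 0, "tz": 0, "wx": 0, "wy": 0, "wz": 0, "claw": -0.2}, {"tx": 0, "ty": 0, "tz": 0, "wx": 0, "wy": 0, "wz": 0, "claw": -0.2}, {"tx": 0, "ty": 0, "tz": 0, "wx": 0, "wy": 0, "wz": 0, "claw": -0.2}, {"tx": 0, "ty": 0, "tz": 0, "wx": 0, "wy": 0, "wz": 0, "claw": -0.2}, {"tx": 0, "ty": 0, "tz": 0, "wx": 0, "wy": 0, "wz": 0, "claw": -0.2}], force=20)

```text
clock: 16.55
tool_pos: [0.6338, -0.092, 0.0383]
eef_rot: [0.832, 0.555, 0.0, 0.0]
contact_force: [0.5, 0.8, 0.0]
opening: 0.399
finger_force: 0.0
```

Request:
drive_tool(targets=[{"tx": 0, "ty": 0, "tz": 0.2, "wx": 0, "wy": 0, "wz": 0, "claw": -0.2}, {"tx": 0, "ty": 0, "tz": 0.5, "wx": 0, "wy": 0, "wz": 0, "claw": -0.2}, {"tx": 0, "ty": 0, "tz": 0.7, "wx": 0, "wy": 0, "wz": 0, "claw": -0.2}, {"tx": 0, "ty": 0, "tz": 0.8, "wx": 0, "wy": 0, "wz": 0, "claw": -0.2}, {"tx": 0, "ty": 0, "tz": 0.8, "wx": 0, "wy": 0, "wz": 0, "claw": -0.2}, {"tx": 0, "ty": -0.5, "tz": 0.8, "wx": 0, "wy": 0, "wz": 0, "claw": -0.2}, {"tx": 0, "ty": -1, "tz": 0.2, "wx": 0, "wy": 0, "wz": 0, "claw": -0.2}, {"tx": 0, "ty": -1, "tz": 0, "wx": 0, "wy": 0, "wz": 0, "claw": -0.2}], force=20)

```text
clock: 17.35
tool_pos: [0.6352, -0.1673, 0.1617]
eef_rot: [0.831, 0.556, 0.002, 0.002]
contact_force: [0.8, -0.1, -0.8]
opening: 0.399
finger_force: 0.0
```

Request:
drive_tool(targets=[{"tx": -0.3, "ty": -1, "tz": 0, "wx": 0, "wy": 0, "wz": 0, "claw": -0.2}, {"tx": -0.3, "ty": -1, "tz": 0, "wx": 0, "wy": 0, "wz": 0, "claw": -0.2}, {"tx": -0.3, "ty": -1, "tz": 0, "wx": 0, "wy": 0, "wz": 0, "claw": -0.2}, {"tx": -0.3, "ty": -1, "tz": 0, "wx": 0, "wy": 0, "wz": 0, "claw": -0.2}, {"tx": -0.3, "ty": -1, "tz": 0, "wx": 0, "wy": 0, "wz": 0, "claw": -0.2}, {"tx": -0.2, "ty": -0.5, "tz": 0, "wx": 0, "wy": 0, "wz": 0, "claw": -0.2}, {"tx": 0, "ty": 0, "tz": 0, "wx": 0, "wy": 0, "wz": 0, "claw": -0.2}, {"tx": 0, "ty": 0, "tz": 0, "wx": 0, "wy": 0, "wz": 0, "claw": -0.2}], force=20)

```text
clock: 18.15
tool_pos: [0.5835, -0.3302, 0.1588]
eef_rot: [0.831, 0.556, 0.001, -0.0]
contact_force: [0.3, 0.8, -0.9]
opening: 0.403
finger_force: 0.0
```

```bash
python3 -c "
from m import *
st()
I=[]
for n in('top','scene'):
  s=snap(n,n+'8')
  for k,c in dict(bar=(.5965,-.0004),cross=(.5697,-.065),round=(.661,-.0265),clip=(.6343,-.0918)).items():
    q=loc(s,.040,.056,*c,.024,lambda I:(I[...,2]-I[...,0]>60))
    if len(q): print(n,k,len(q),q[:,2].max().round(4),[np.round(x,1) for x in cv2.minAreaRect((q[:,:2]*1000).astype(np.float32))])
  u,v=((325,130) if n=='top' else (195,125));I.append(cv2.resize(s['image'][v:v+90,u:u+120],(400,300),interpolation=cv2.INTER_CUBIC))
cv2.imwrite('pics/crop8.png',np.hstack(I))"
```

```text
18.15 pos [ 583.5 -330.2  158.8] yax -22.45 tilt [0.07 0.09] op 35.500899090874164 F [ 0.3  0.8 -0.9] 0.0 q [ 0.6   0.86 -0.31  1.49  0.31  0.84 -0.2 ]
top bar 60 0.0503 [array([ 5.978e+02, -2.000e-01]), array([35.2, 10.2]), np.float64(68.9)]
top cross 74 0.0497 [array([569.3, -63.4]), array([24.2, 23.7]), np.float64(19.1)]
top round 73 0.0502 [array([661.2, -26.3]), array([20.1, 22.4]), np.float64(89.1)]
top clip 32 0.0527 [array([635.4, -89.5]), array([24.6, 16.5]), np.float64(69.2)]
scene bar 84 0.0501 [array([5.956e+02, 2.000e-01]), array([35.1,  9.8]), np.float64(67.7)]
scene cross 113 0.0511 [array([567.8, -64.3]), array([26. , 25.2]), np.float64(22.0)]
scene round 119 0.0498 [array([659.8, -27. ]), array([22.9, 23. ]), np.float64(84.2)]
scene clip 30 0.0519 [array([632.8, -90.3]), array([23.8, 15.5]), np.float64(68.1)]
```

View pics/crop8.png

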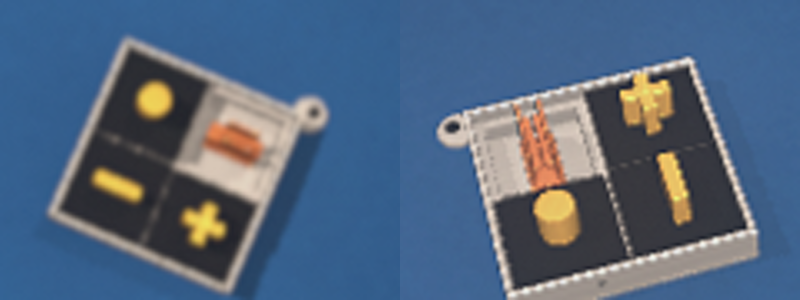

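The picture shows the clip standing in the opened well next to the ear, with its wings up (about (232,140) on the left, (540,150) on the right). All three covers lie flat in their places, so I'm handing in the job.

```bash
python3 -c "
from h import *
print(workorder.finish_job())"
```

```text
the job is handed in; nothing more can be done
None
```

The job is handed in: by the last pictures the bar and cross covers are in their new places, the round cover hasn't moved, and the wide clip stands released in the opened well; the judge gave no verdict back.

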